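Build the single-speed stack on a rear hub

ROBOT

A 6-joint arm with a two-finger parallel gripper is mounted at the origin on the work surface. World frame = base frame: x ahead of the robot, y to its left, z up, the work surface at z = 0. Lengths are in mm, angles in rad, forces in N, time in s.
With the tool pointing down it reaches from about 350 to 775 mm from the base axis. Payload 7.3 kg.
Tool frame: the origin (TCP) lies between the finger pads; the fingertips stand 14 mm ahead of it and the grasp point (between the pads) lies 5 mm behind it (manip.tcp_to_tips is the distance from the TCP to the fingertips, in mm); z points along the fingers, y is the line along which they close (so a half turn about z gives the same grasp; the last joint's range is limited). The gripper opens to 92 mm and grips with 3 to 60 N. Pads are 19 mm wide; open, the fingers measure 130 mm over their backs; the gripper's body (75 mm by 190 mm) begins 47 mm behind the grasp point.
Start: joints at [-1.412, 0.342, 1.524, -0, 1.275, -0.146], TCP at [157.576, -500.813, 240.741] pointing down, gripper open.
Joint ranges: [-2.53, 2.53], [-0.77, 2.02], [0.04, 2.7], [-1, 4.14], [0.28, 2.66], [-3.11, 3.11]. Speed limits (rad/s): [2.57, 2.57, 3.14, 3.14, 3.14, 3.14].

INTERFACE

Orientations are given as a unit quaternion [x, y, z, w].
In Python, from plant import manip, imaging, job gives the robot as it stands.
- The arm moves only by the tool carry_out, never from a script. Its argument "moves" is a list of rows, each a list of 3 entries, a list of its own where there are three numbers: the shift along the tool's x, y, z each as a share of 0.5 m, from -1 to 1, then the turn, a rotation vector about the tool's x, y, z each as a share of 60 degrees, from -1 to 1, then the closure, from -1 (fully open) to 1 (shut). In form: [[[x, y, z], [ax, ay, az], hand], ...]. A call has 1 to 8 rows; each row is the pose to reach, as a shift and turn from the pose commanded when the call began, along the tool's axes at that moment; what a row does not reach only later rows make up. A row lasts 1/12 s, in which the tool goes at most 41.7 mm and 7.16 degrees, less where a joint would pass 70% of its speed; a pose out of reach is approached as far as the arm can. A call with a number of a shift or a turn outside -1 to 1 is refused whole. A call with a gripper value outside its range is refused whole. The fingers move at their own pace and stop on an object; "force" is the grip in N (left out, the last holds). Time passes only in rows, so rows that repeat a pose let the fingers close. It gives the time, the measured TCP pose, the force, the opening and the grip force at its end, in the units of the state.
- manip.read_state(): the state, without advancing time (a new reading comes with each control period).
- imaging.snapshot(name): name is "scene" or "top"; returns a dict with "pixels" (384x512x3 uint8, red, green, blue), "camera_matrix" (3x3 intrinsics, pixels), "R" (3x3) and "t" (3): a world point X has camera coordinates R X + t. Camera axes: x right, y down, z forward; pixel columns grow to the right and rows downward; lengths in mm; the calibration is good to about 2 mm. A picture is of the moment at which its call begins. There is no depth.
- job.hand_in(): hands the job in; it is judged then, once.
Trained networks look in a picture, given as the dict that the camera call returned (one of the last four; its "shot" number tells which), for a name from the list of things; names that differ only in an ending like _2 or _b are one class to them, and where a whole thing is asked for, a point or a joint stands for the part that bears it (a point fixed in the world has none). Each returns a list of dicts, best first, with "confidence" (0 to 1); they miss things now and then, are a little off and sometimes report something else, mostly with a low value. They report only what shows in the picture. A call takes as long as a camera call.
- imaging.look_for(picture, query): "at" ([row, column] in pixels, amid what is visible of it).
- imaging.trace(picture, query): "pixels" (384x512 bool, what is visible of it) and "at" ([row, column] in pixels, amid what is visible of it).
- imaging.spot_point(picture, query): "at" ([row, column] in pixels: a listed point, or the origin of a listed thing).
The state is a dict: "time_s": time; "joint_positions": joint angles; "qvel": joint speeds; "joint_efforts": joint torques, N m; "tool_pos": TCP position; "tool_rot": TCP orientation; "ft_force": force on the tool from outside, world axes, zero at the start; "wrist_torque": the same for the moment, N m; "width": opening from 0.0 (shut) to 1.0 (fully open); "gripper_force": force on a finger pad.
Only numpy, scipy, OpenCV 4.12 (cv2) and the standard library are available. Lean on these libraries where they do the work, as an engineer would, in place of code of your own. Each camera call takes 0.05 s, during which the arm holds its last target. There are 200 camera calls.

TASK

Convert the rear hub in its clamp to single speed: onto its freehub put first the tall spacer, then the larger of the two cogs, then the flat spacer, and last the lockring over the axle, each lying flat and fully down on the one below before the next goes on. Leave the smaller cog, the grease jar and the screwdriver where they lie; the front hub is not part of this job.

Things in the scene. Friction and masses are not known exactly. Their poses are not given: they have to be found in the camera images.
- tall_spacer_mid (a point): Tall spacer: plain smooth aluminium ring, outside diameter 44 mm, bore 38, 18 tall. Loose on the bench, lying flat. This point is its centre, half-way up; z is its axis; it is the same either way up. (Sizes in mm.)
- big_cog_mid (a point): Larger cog: flat toothed steel sprocket with 15 teeth, 66 across the tooth tips, bore 38, 6 thick. Grips as a 66 mm disc. Loose on the bench, lying flat. This point is its centre, half-way up; z is its axis; it is the same either way up. (Sizes in mm.)
- flat_spacer_mid (a point): Flat spacer: plain smooth aluminium ring without teeth, outside diameter 54, bore 38, 8 tall. Loose on the bench, lying flat. This point is its centre, half-way up; z is its axis; it is the same either way up. (Sizes in mm.)
- lockring_mid (a point): Lockring: dark steel disc, outside diameter 44 mm, with a small 16 mm hole in the middle, 6 thick. Loose on the bench, lying flat. This point is its centre, half-way up; z is its axis; it is the same either way up. (Sizes in mm.)
- small_cog_mid (a point): Smaller cog: flat toothed steel sprocket with 12 teeth, 54 across the tooth tips, bore 38, 6 thick. Not used: stays where it lies. This point is its centre, half-way up. (Sizes in mm.)
- hub_seat (a point): The rear hub's seat: on its vertical axis (z up), at the top of the round shoulder (42 across, 74 mm above the bench) where the stack begins. Bores of 38 have 3 mm play all round on the freehub, the lockring's hole 3 mm on the axle. Tall spacer, larger cog and flat spacer make 32, so the lockring rests on the flat spacer, 2 above the freehub's end. A spoke flange 58 across lies 4 below the seat. (Sizes in mm.)
- rear_hub: Rear hub, upright in a fixed aluminium axle clamp 70 x 68 x 22; it does not move. Black shell; above the shoulder the silver freehub, 32 across and 30 high, its last 6 tapering to 24; parts go on at any yaw. Then the axle, 10 across, to 46 above the shoulder (120 in all). Origin on the axis at bench level. (Sizes in mm.)
- front_hub: Front hub, a bystander in a like fixed clamp: the same black flanges 58 across but no freehub, only a short axle stub, 90 tall in all. The origin is under its centre at bench level. It may stand to the left or to the right of the rear hub. Nothing goes on it. (Sizes in mm.)
- grease_jar: Bystander: loose white jar with black cap, 56 across, 55 tall, standing between the two hubs. Origin under its centre. (Sizes in mm.)
- screwdriver: Bystander: loose screwdriver with black handle, 200 long, lying on the bench at the robot's left, roughly along x with its handle towards the robot. Origin at bench level under its middle. (Sizes in mm.)

How it is judged:
By the outcome, as a careful person would: the job done as asked, in the order asked, and still so for the second after the job is handed in, with the robot touching nothing.
It also fails if it takes over 88 s, if anything falls off the work surface, if the arm or the gripper's body presses on something with over 40 N, if the wrist force passes 120 N, or if a joint passes its speed limit or range.

## Working session

There is one attempt and no reset: what is moved stays moved. The work goes in short steps, Python scripts to look and compute and a tool call to move; the robot and the scene stay as the last step left them, time stands still between calls to the robot, and variables do not carry over. Pictures are saved under pics/ and viewed, at most 14 in all, crops included, and the job is handed in when it is done.

Besides the shell and the picture viewer there is one more tool, called after ">>>" by a JSON object that holds its "api" and its "payload". carry_out: Moves the arm, as the interface text tells. Shift numbers are shares of 0.5 m and turn numbers shares of 60 degrees, none past 1 either way. Its arguments: {"type":"object","properties":{"moves":{"type":"array"},"force":{"type":"number"}},"required":["moves"]}

```bash
mkdir -p pics; ls; cat > h.py <<'E'
import numpy as np, cv2
from plant import manip, imaging, job
def ray(p,at,z):
    K=np.array(p["camera_matrix"]);R=np.array(p["R"]);t=np.array(p["t"])
    d=R.T@np.linalg.inv(K)@np.array([at[1],at[0],1.]);c=-R.T@t
    return c+d*(z-c[2])/d[2]
def save(p,n): cv2.imwrite("pics/"+n,cv2.cvtColor(np.array(p["pixels"]),cv2.COLOR_RGB2BGR))
E
python3 - <<'E'
from h import *
Z=dict(tall_spacer_mid=9,big_cog_mid=3,flat_spacer_mid=4,lockring_mid=3,small_cog_mid=3,hub_seat=74,rear_hub=0,front_hub=0,grease_jar=0,screwdriver=0)
for c in("top","scene"):
    p=imaging.snapshot(c);save(p,c+"0.png")
    print(c,(-np.array(p["R"]).T@np.array(p["t"])).round())
    for k,z in Z.items():
        print(k,[(np.round(d["at"]),round(d["confidence"],2),ray(p,d["at"],z)[:2].round(1)) for d in imaging.spot_point(p,k)[:2]])
s=manip.read_state();print(s)
E
```

```text
pics
top [398.  48. 942.]
tall_spacer_mid [(array([258., 339.]), 0.54, array([ 431.2, -125.3]))]
big_cog_mid [(array([251., 225.]), 0.53, array([445.9, 129.3]))]
flat_spacer_mid [(array([247., 286.]), 0.57, array([454.3,  -7.4]))]
lockring_mid [(array([242., 405.]), 0.65, array([ 469.9, -273.9])), (array([172., 366.]), 0.53, array([ 628.4, -193.7]))]
small_cog_mid [(array([242., 166.]), 0.73, array([464.6, 262.6]))]
hub_seat [(array([163., 373.]), 0.6, array([ 631.2, -190.1]))]
rear_hub [(array([176., 365.]), 0.8, array([ 620.1, -191.5]))]
front_hub [(array([173., 206.]), 0.6, array([625. , 178.5])), (array([149., 282.]), 0.38, array([685.7,   1.4]))]
grease_jar [(array([239., 406.]), 0.71, array([ 476.2, -277.8])), (array([150., 281.]), 0.67, array([681.5,   2.4]))]
screwdriver [(array([194., 109.]), 0.66, array([574.6, 402.5])), (array([256., 341.]), 0.28, array([ 436.9, -131.6]))]
scene [1103.  285.  647.]
tall_spacer_mid [(array([169., 188.]), 0.61, array([ 444.5, -127.2]))]
big_cog_mid []
flat_spacer_mid [(array([183., 229.]), 0.67, array([460.1,  -7.8]))]
lockring_mid [(array([
[... 580 characters left out ...]
1.41199403e+00,  3.41994897e-01,  1.52412815e+00, -2.62808838e-05,
        1.27540838e+00, -1.45987608e-01]), 'qvel': array([-3.31316170e-04,  1.46622254e-03, -9.88962446e-05, -2.85025300e-03,
       -4.26943877e-04, -1.79903866e-03]), 'joint_efforts': array([ 2.02080526e-03, -4.31137025e+01, -2.44476575e+01,  7.18904869e-02,
        4.82935575e-02,  2.11356615e-05]), 'tool_pos': array([ 157.56895619, -500.79759994,  240.73331522]), 'tool_rot': array([ 9.88409764e-01,  1.51809542e-01, -1.23750205e-05,  3.06947522e-05]), 'ft_force': array([-0.31501441,  0.07372294, -0.59948191]), 'wrist_torque': array([-0.02370548,  0.03870045, -0.0242865 ]), 'gripper_force': 0.0, 'width': 0.9976854938974304}
```

View pics/top0.png

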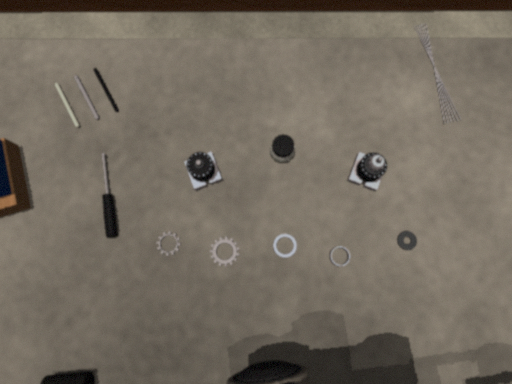

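View pics/scene0.png

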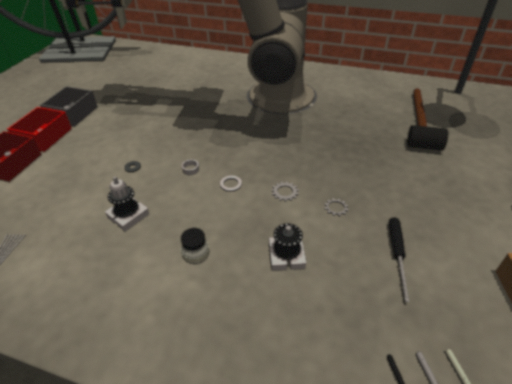

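The top view shows the small cog at (col 168, row 243), big cog (224,251), flat spacer (285,245), tall spacer (340,256), lockring (407,240) and rear hub (372,163). Next I'll refine these with masks and a hub close-up.

```bash
python3 - <<'E'
from h import *
Z=dict(tall_spacer_mid=9,big_cog_mid=3,flat_spacer_mid=4,lockring_mid=3)
tiles=[]
for c,roi in(("top",(172,368)),("scene",(195,122))):
    p=imaging.snapshot(c)
    for k,z in Z.items():
        for d in imaging.trace(p,k)[:1]:
            m=np.array(d["pixels"]).astype(np.uint8)
            cs=max(cv2.findContours(m,0,2)[0],key=cv2.contourArea)
            e=cv2.fitEllipse(cv2.convexHull(cs)) if len(cs)>5 else None
            print(c,k,round(d["confidence"],2),m.sum(),ray(p,e[0][::-1],z)[:2].round(1),ray(p,np.argwhere(m).mean(0),z)[:2].round(1), np.round(e[1],1))
    for d in imaging.spot_point(p,"hub_seat")[:1]: print(c,ray(p,d["at"],74)[:2])
    m=imaging.trace(p,"rear_hub")
    print([ (round(d["confidence"],2),np.round(d["at"])) for d in m])
    r,q=roi; im=np.array(p["pixels"])[r-25:r+25,q-25:q+25,::-1]
    tiles.append(cv2.resize(im,(400,400),interpolation=cv2.INTER_CUBIC))
    for x,y in((631,-193),):
      for z in(0,74,104,120):
        v=np.array(p["R"])@[x,y,z]+np.array(p["t"]);v=np.array(p["camera_matrix"])@v;v=v[:2]/v[2]
        print(z,v.round(1),((v-[q-25,r-25]+.5)*8).round())
cv2.imwrite("pics/hub.png",np.hstack(tiles))
E
```

```text
top big_cog_mid 0.73 374 [446.  131.9] [445.3 131.7] [27.5 29. ]
top flat_spacer_mid 0.8 312 [461.1  -3.8] [461.7  -4.1] [24.4 25.2]
top lockring_mid 0.63 264 [ 474.1 -277. ] [ 473.8 -277.1] [18.6 20. ]
top [ 630.71023023 -189.90923016]
[(0.58, array([171., 369.])), (0.46, array([216., 109.]))]
0 [365.4 171.7] [184. 202.]
74 [373.9 163.5] [252. 136.]
104 [377.8 159.7] [282. 106.]
120 [380.  157.6] [300.  89.]
scene tall_spacer_mid 0.47 199 [ 436.8 -126.2] [ 436.6 -126. ] [16.1 18. ]
scene big_cog_mid 0.63 287 [445.8 129.2] [446.1 128.6] [18.3 26. ]
scene flat_spacer_mid 0.64 191 [459.7  -5.6] [460.2  -6. ] [16.  21.8]
scene [ 626.57303725 -191.45064812]
[(0.85, array([206., 126.]))]
0 [127.9 216.5] [251. 376.]
74 [119.6 193.5] [184. 192.]
104 [115.9 183.4] [155. 111.]
120 [113.9 177.7] [139.  66.]
```

View pics/hub.png

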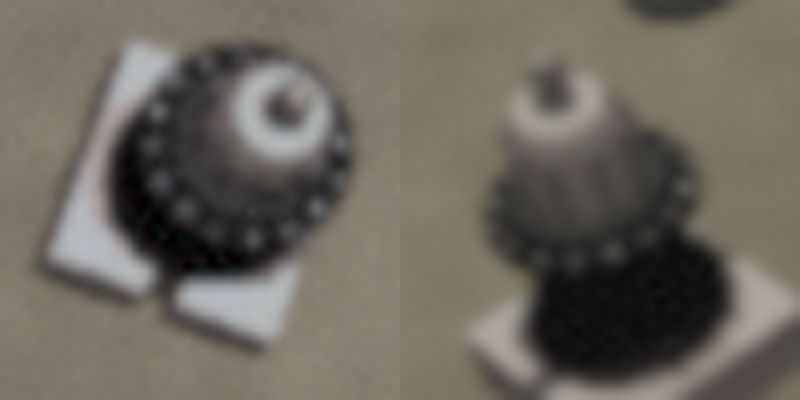

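```bash
cat >> h.py <<'E'
def blob(p,xy,z,rad=45,thr=22,bg=None):
    """centre on plane z of the contour hull of whatever differs from the bench near xy"""
    K=np.array(p["camera_matrix"]);v=K@(np.array(p["R"])@[*xy,z]+np.array(p["t"]));c,r=(v[:2]/v[2]).round().astype(int)
    h=int(rad*K[0,0]/v[2]);s=8
    im=cv2.resize(np.array(p["pixels"])[r-h:r+h+1,c-h:c+h+1].astype(np.float32),None,fx=s,fy=s,interpolation=cv2.INTER_CUBIC)
    d=np.abs(im-np.median(im.reshape(-1,3),0)).max(2)
    m=(cv2.GaussianBlur(d,(0,0),3)>thr).astype(np.uint8)
    cs=max(cv2.findContours(m,0,2)[0],key=cv2.contourArea)
    e=cv2.fitEllipse(cv2.convexHull(cs))
    at=[r-h+(e[0][1]+.5)/s-.5,c-h+(e[0][0]+.5)/s-.5]
    return ray(p,at,z)[:2].round(1),(np.array(e[1])/s*v[2]/K[0,0]).round(1)
def go(s,xyz,yaw):
    from scipy.spatial.transform import Rotation as Q
    q=Q.from_quat(s["tool_rot"]);R=q.as_matrix()
    sh=R.T@(np.array(xyz)-s["tool_pos"])/500
    y0=np.degrees(np.arctan2(R[1,0],R[0,0]))
    print("shift",sh.round(4),"turn z",round((y0-yaw)/60,4),"yaw now",round(y0,2))
E
python3 - <<'E'
from h import *
for c in("top","scene"):
    p=imaging.snapshot(c)
    for k,xy,z in(("tall",(436,-127),9),("big",(446,130),3),("flat",(460,-5),4),("lock",(473,-276),3)):
        print(c,k,*[x for th in(18,30) for x in blob(p,xy,z,thr=th)])
go(manip.read_state(),(437,-126,120),0)
E
```

```text
top tall [ 436.5 -126.5] [46.3 47.4] [ 421.7 -138.7] [ 5.3 17.2]
top big [445.4 131.6] [66.1 67.5] [445.2 131.4] [62.2 64. ]
top flat [459.6  -4.5] [55.4 56.8] [459.5  -4.5] [53.8 55.1]
top lock [ 473.4 -277.1] [45.  48.2] [ 473.3 -277. ] [43.1 46.3]
scene tall [ 445.7 -120.6] [27.7 45.2] [ 446.2 -120.4] [23.4 41.2]Traceback (most recent call last):
  File "<stdin>", line 5, in <module>
  File "h.py", line 15, in blob
    cs=max(cv2.findContours(m,0,2)[0],key=cv2.contourArea)
ValueError: max() iterable argument is empty
```

>>> {"api": "carry_out", "payload": {"moves": [[[0.758,-0.547,0.16],[0,0,0.291],-1],[[0.758,-0.547,0.16],[0,0,0.291],-1],[[0.758,-0.547,0.16],[0,0,0.291],-1],[[0.758,-0.547,0.16],[0,0,0.291],-1],[[0.758,-0.547,0.16],[0,0,0.291],-1],[[0.758,-0.547,0.16],[0,0,0.291],-1],[[0.758,-0.547,0.16],[0,0,0.291],-1],[[0.758,-0.547,0.16],[0,0,0.291],-1]], "force": 20}}

```text
time_s: 2.57
tool_pos: [353.7, -237.4, 184.8]
tool_rot: [1.0, -0.0, 0.0, 0.0]
ft_force: [0.7, -0.0, 0.2]
width: 0.997
gripper_force: 0.0
```

>>> {"api": "carry_out", "payload": {"moves": [[[0.166,-0.222,0.15],[0,0,0],-1],[[0.166,-0.222,0.15],[0,0,0],-1],[[0.166,-0.222,0.15],[0,0,0],-1],[[0.166,-0.222,0.15],[0,0,0],-1],[[0.166,-0.222,0.25],[0,0,0],-1],[[0.166,-0.222,0.25],[0,0,0],-1],[[0.166,-0.222,0.25],[0,0,0],-1]]}}

```text
time_s: 3.15
tool_pos: [434.0, -127.0, 57.8]
tool_rot: [1.0, 0.0, -0.003, -0.001]
ft_force: [-0.4, 0.5, -0.1]
width: 0.999
gripper_force: 0.0
```

>>> {"api": "carry_out", "payload": {"moves": [[[0,0,0.05],[0,0,0],-1],[[0,0,0.082],[0,0,0],-1],[[0,0,0.082],[0,0,0],-1],[[0,0,0.082],[0,0,0],1],[[0,0,0.082],[0,0,0],1],[[0,0,0.082],[0,0,0],1],[[0,0,0.082],[0,0,0],1],[[0,0,0.082],[0,0,0],1]]}}

```text
time_s: 3.82
tool_pos: [436.4, -128.4, 19.7]
tool_rot: [1.0, -0.0, 0.001, 0.0]
ft_force: [-0.3, 0.1, -0.2]
width: 0.688
gripper_force: 0.0
```

>>> {"api": "carry_out", "payload": {"moves": [[[0,0,0],[0,0,0],1],[[0,0,0],[0,0,0],1],[[0,0,0],[0,0,0],1],[[0,0,0],[0,0,0],1],[[0,0,0],[0,0,0],1]]}}

```text
time_s: 4.23
tool_pos: [435.9, -128.0, 18.9]
tool_rot: [1.0, 0.0, 0.0, 0.0]
ft_force: [-0.5, -0.1, 3.6]
width: 0.468
gripper_force: 20.0
```

>>> {"api": "carry_out", "payload": {"moves": [[[0,0,-0.083],[0,0,0],1],[[0,0,-0.166],[0,0,0],1],[[0,0,-0.24],[0,0,0],1],[[0,0,-0.29],[0,0,0],1],[[0.387,0.128,-0.29],[0,0,0],1],[[0.387,0.128,-0.29],[0,0,0],1],[[0.387,0.128,-0.29],[0,0,0],1],[[0.387,0.128,-0.29],[0,0,0],1]]}}

```text
time_s: 4.9
tool_pos: [595.7, -180.8, 164.1]
tool_rot: [1.0, 0.0, 0.0, 0.0]
ft_force: [0.8, -0.6, -0.1]
width: 0.471
gripper_force: 20.0
```

>>> {"api": "carry_out", "payload": {"moves": [[[0.068,0.022,0],[0,0,0],1],[[0.068,0.022,0],[0,0,0],1],[[0.068,0.022,0],[0,0,0],1],[[0.068,0.022,0],[0,0,0],1]]}}

```text
time_s: 5.23
tool_pos: [627.1, -190.9, 162.7]
tool_rot: [1.0, 0.0, -0.001, -0.0]
ft_force: [0.7, -0.6, 0.0]
width: 0.471
gripper_force: 20.0
```

```bash
cat >> h.py <<'E'
def crops(name,x,y,z,pts,s=8,h=25):
    t=[]
    for c in("top","scene"):
        p=imaging.snapshot(c);f=lambda X:(lambda v:v[:2]/v[2])(np.array(p["camera_matrix"])@(np.array(p["R"])@np.array(X,float)+np.array(p["t"])))
        q,r=f((x,y,z)).round().astype(int)
        im=cv2.resize(np.array(p["pixels"])[r-h:r+h,q-h:q+h,::-1],None,fx=s,fy=s,interpolation=cv2.INTER_CUBIC)
        for X,rad,col in pts:
            a=np.linspace(0,2*np.pi,60)
            P=np.array([(f((X[0]+rad*np.cos(b),X[1]+rad*np.sin(b),X[2]))-[q-h,r-h]+.5)*s for b in a])
            cv2.polylines(im,[P.round().astype(int)],True,col,1)
        t.append(im)
    cv2.imwrite("pics/"+name,np.hstack(t))
    s=manip.read_state();print(s["time_s"],s["tool_pos"].round(1))
E
python3 - <<'E'
from h import *
crops("a1.png",628,-192,120,[((629.5,-192,120),5,(0,0,255)),((629.5,-192,70),29,(0,255,0)),((629.5,-192,104),12,(255,0,255)),((628,-191,144),22,(0,255,255)),((628,-191,162),22,(255,255,0))])
E
```

```text
5.3333 [ 627.  -190.9  163.9]
```

View pics/a1.png

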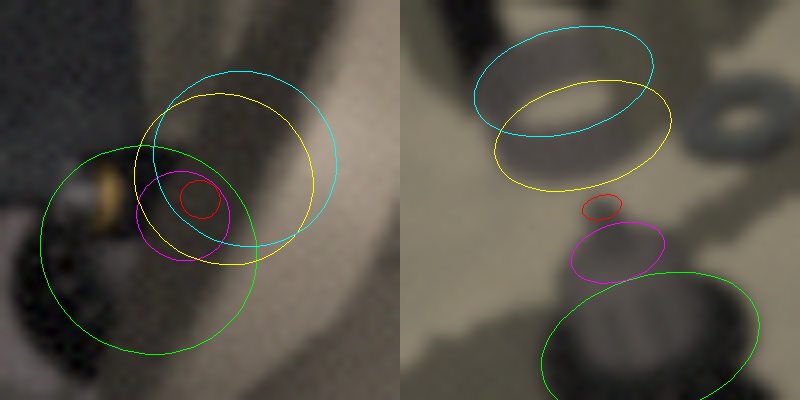

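>>> {"api": "carry_out", "payload": {"moves": [[[0.004,0.002,0],[0,0,0],1],[[0.004,0.002,0.04],[0,0,0],1],[[0.004,0.002,0.072],[0,0,0],1],[[0.004,0.002,0.09],[0,0,0],1],[[0.004,0.002,0.1],[0,0,0],1],[[0.004,0.002,0.1],[0,0,0],1]]}}

```text
time_s: 5.83
tool_pos: [629.5, -192.1, 113.1]
tool_rot: [1.0, 0.0, -0.001, -0.0]
ft_force: [0.1, -0.6, -1.0]
width: 0.47
gripper_force: 20.0
```

>>> {"api": "carry_out", "payload": {"moves": [[[0,0,0.01],[0,0,0],1],[[0,0,0.02],[0,0,0],1],[[0,0,0.03],[0,0,0],1],[[0,0,0.038],[0,0,0],1],[[0,0,0.038],[0,0,0],1]]}}

```text
time_s: 6.25
tool_pos: [629.7, -192.2, 93.8]
tool_rot: [1.0, 0.0, -0.001, -0.0]
ft_force: [0.0, -0.5, 0.6]
width: 0.473
gripper_force: 20.0
```

```bash
python3 - <<'E'
from h import *
crops("a2.png",629,-192,85,[((629.5,-192,120),5,(0,0,255)),((629.5,-192,104),12,(255,0,255)),((629.5,-192,70),29,(0,255,0))],s=8)
print(manip.read_state()["ft_force"],manip.read_state()["wrist_torque"])
E
```

```text
6.35 [ 630.1 -192.3   94.7]
[-0.3336957  -0.22840785 -0.89618893] [0.05116828 0.0630153  0.05769682]
```

View pics/a2.png

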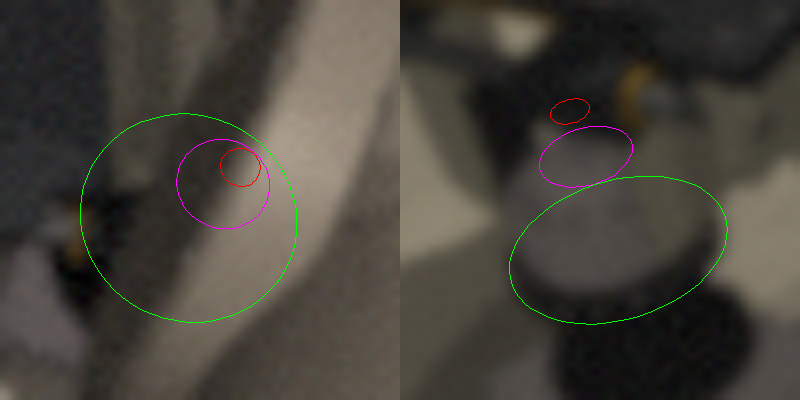

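>>> {"api": "carry_out", "payload": {"moves": [[[0,0,0.002],[0,0,0],1],[[0,0,0.003],[0,0,0],1],[[0,0,0.003],[0,0,0],-1],[[0,0,0.003],[0,0,0],-1],[[0,0,0.003],[0,0,0],-1],[[0,0,0.003],[0,0,0],-1],[[0,0,0.003],[0,0,0],-1],[[0,0,0.003],[0,0,0],-1]]}}

```text
time_s: 7.02
tool_pos: [630.2, -192.4, 93.4]
tool_rot: [1.0, -0.0, 0.0, 0.0]
ft_force: [0.2, -0.1, -0.1]
width: 0.861
gripper_force: 0.0
```

>>> {"api": "carry_out", "payload": {"moves": [[[0,0,-0.08],[0,0,0],-1],[[0,0,-0.14],[0,0,0],-1],[[-0.369,-0.647,-0.14],[0,0,0],-1],[[-0.369,-0.647,-0.14],[0,0,0],-1],[[-0.369,-0.647,-0.14],[0,0,0],-1],[[-0.369,-0.647,-0.14],[0,0,0],-1],[[-0.369,-0.647,-0.14],[0,0,0],-1],[[-0.369,-0.647,-0.14],[0,0,0],-1]]}}

```text
time_s: 7.68
tool_pos: [505.0, 26.2, 163.5]
tool_rot: [1.0, -0.0, 0.0, 0.0]
ft_force: [0.6, 1.5, -0.9]
width: 0.999
gripper_force: 0.0
```

```bash
python3 - <<'E'
from h import *
crops("a3.png",629,-192,85,[((629.5,-192,74),22,(0,255,0)),((629.5,-192,92),22,(0,255,255))],s=8)
go(manip.read_state(),(445.5,131,60),0)
E
```

```text
7.7833 [503.   29.2 163.5]
shift [-0.1134 -0.2038  0.2076] turn z 0.0047 yaw now 0.28
```

View pics/a3.png

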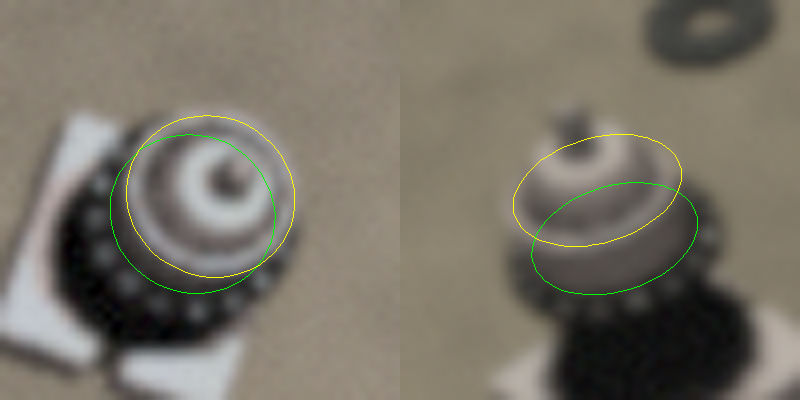

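>>> {"api": "carry_out", "payload": {"moves": [[[-0.114,-0.204,0],[0,0,0],-1],[[-0.114,-0.204,0.1],[0,0,0],-1],[[-0.114,-0.204,0.1],[0,0,0],-1],[[-0.114,-0.204,0.207],[0,0,0],-1],[[-0.114,-0.204,0.207],[0,0,0],-1],[[-0.114,-0.204,0.207],[0,0,0],-1],[[-0.114,-0.204,0.207],[0,0,0],-1],[[-0.114,-0.204,0.207],[0,0,0],-1]]}}

```text
time_s: 8.45
tool_pos: [450.8, 126.5, 60.9]
tool_rot: [1.0, -0.0, 0.001, -0.0]
ft_force: [-0.0, -0.3, 0.9]
width: 0.999
gripper_force: 0.0
```

>>> {"api": "carry_out", "payload": {"moves": [[[0,0,0],[0,0,0],-1],[[0,0,0],[0,0,0],-1]]}}

```text
time_s: 8.62
tool_pos: [450.5, 126.4, 61.1]
tool_rot: [1.0, -0.0, 0.001, -0.0]
ft_force: [-1.1, -0.5, 0.4]
width: 1.004
gripper_force: 0.0
```

>>> {"api": "carry_out", "payload": {"moves": [[[-0.01,-0.01,0.03],[0,0,0],-1],[[-0.01,-0.01,0.08],[0,0,0],-1],[[-0.01,-0.01,0.09],[0,0,0],-1],[[-0.01,-0.01,0.09],[0,0,0],-1],[[-0.01,-0.01,0.09],[0,0,0],-1]]}}

```text
time_s: 9.03
tool_pos: [444.8, 131.6, 15.5]
tool_rot: [1.0, -0.0, 0.0, 0.0]
ft_force: [-0.3, -0.1, 0.2]
width: 0.998
gripper_force: 0.0
```

```bash
python3 - <<'E'
from h import *
s=manip.read_state();print(s["tool_pos"],s["ft_force"])
E
```

```text
[444.76015869 131.62784838  15.45715546] [-0.32542818 -0.12218138  0.23271726]
```

Good height; close.

>>> {"api": "carry_out", "payload": {"moves": [[[0,0,0],[0,0,0],1],[[0,0,0],[0,0,0],1],[[0,0,0],[0,0,0],1],[[0,0,0],[0,0,0],1],[[0,0,0],[0,0,0],1],[[0,0,0],[0,0,0],1],[[0,0,0],[0,0,0],1]], "force": 25}}

```text
time_s: 9.62
tool_pos: [444.4, 131.8, 15.0]
tool_rot: [1.0, 0.0, 0.0, 0.0]
ft_force: [-0.1, -0.1, 3.3]
width: 0.706
gripper_force: 25.0
```

>>> {"api": "carry_out", "payload": {"moves": [[[0,0,-0.05],[0,0,0],1],[[0,0,-0.13],[0,0,0],1],[[0,0,-0.21],[0,0,0],1],[[0,0,-0.29],[0,0,0],1],[[0.371,0.648,-0.29],[0,0,0],1],[[0.371,0.648,-0.29],[0,0,0],1],[[0.371,0.648,-0.29],[0,0,0],1],[[0.371,0.648,-0.29],[0,0,0],1]]}}

```text
time_s: 10.28
tool_pos: [527.6, -14.2, 160.1]
tool_rot: [1.0, 0.0, 0.0, 0.0]
ft_force: [0.8, 1.2, -1.0]
width: 0.71
gripper_force: 25.0
```

>>> {"api": "carry_out", "payload": {"moves": [[[0,0,0],[0,0,0],1],[[0,0,0],[0,0,0],1]]}}

```text
time_s: 10.45
tool_pos: [527.4, -14.6, 159.1]
tool_rot: [1.0, -0.002, -0.0, -0.0]
ft_force: [-0.6, 0.7, -0.3]
width: 0.708
gripper_force: 25.0
```

>>> {"api": "carry_out", "payload": {"moves": [[[0.205,0.355,-0.01],[0,0,0],1],[[0.205,0.355,-0.01],[0,0,0],1],[[0.205,0.355,-0.01],[0,0,0],1],[[0.205,0.355,-0.01],[0,0,0],1],[[0.205,0.355,-0.01],[0,0,0],1],[[0.205,0.355,-0.01],[0,0,0],1],[[0.205,0.355,-0.01],[0,0,0],1],[[0.205,0.355,-0.01],[0,0,0],1]]}}

```text
time_s: 11.12
tool_pos: [628.9, -188.6, 164.0]
tool_rot: [1.0, 0.0, -0.001, -0.001]
ft_force: [-0.1, -0.0, -0.9]
width: 0.708
gripper_force: 25.0
```

```bash
python3 - <<'E'
from h import *
s=manip.read_state();x,y,z=s["tool_pos"]
crops("b1.png",629,-192,110,[((x,y,z-15.5+3),33,(0,255,255)),((629.5,-192,92),22,(0,255,0))],s=8)
s=manip.read_state();print(s["ft_force"])
E
```

```text
11.2167 [ 629.1 -188.2  164.8]
[ 0.14079393  0.28876639 -0.38866343]
```

View pics/b1.png

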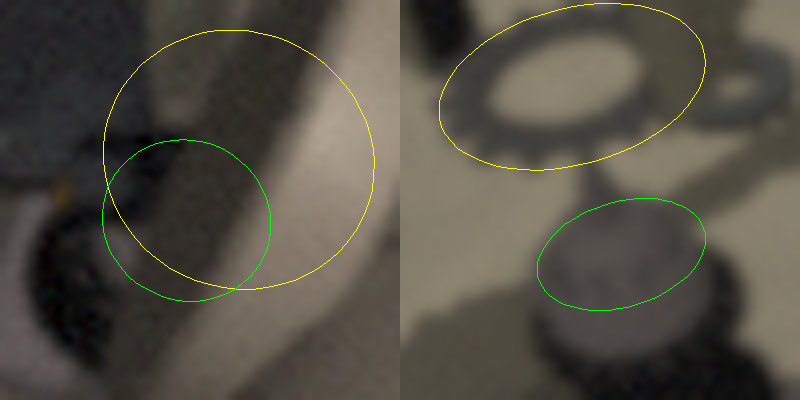

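>>> {"api": "carry_out", "payload": {"moves": [[[0.001,0.008,0],[0,0,0],1],[[0.001,0.008,0.03],[0,0,0],1],[[0.001,0.008,0.06],[0,0,0],1],[[0.001,0.008,0.08],[0,0,0],1],[[0.001,0.008,0.09],[0,0,0],1],[[0.001,0.008,0.1],[0,0,0],1],[[0.001,0.008,0.105],[0,0,0],1],[[0.001,0.008,0.105],[0,0,0],1]]}}

```text
time_s: 11.88
tool_pos: [630.1, -194.2, 112.2]
tool_rot: [1.0, 0.0, -0.0, -0.0]
ft_force: [0.2, 0.1, -0.6]
width: 0.711
gripper_force: 25.0
```

>>> {"api": "carry_out", "payload": {"moves": [[[0,-0.004,0],[0,0,0],1],[[0,-0.004,0.004],[0,0,0],1],[[0,-0.004,0.008],[0,0,0],1],[[0,-0.004,0.01],[0,0,0],1],[[0,-0.004,0.01],[0,0,0],1]]}}

```text
time_s: 12.3
tool_pos: [630.0, -192.3, 107.1]
tool_rot: [1.0, 0.0, -0.0, -0.0]
ft_force: [0.5, -1.0, -0.5]
width: 0.711
gripper_force: 25.0
```

>>> {"api": "carry_out", "payload": {"moves": [[[0,0,0.001],[0,0,0],1],[[0,0,0.001],[0,0,0],-1],[[0,0,0.001],[0,0,0],-1],[[0,0,0.001],[0,0,0],-1],[[0,0,0.001],[0,0,0],-1],[[0,0,0.001],[0,0,0],-1],[[0,0,-0.05],[0,0,0],-1],[[0,0,-0.13],[0,0,0],-1]]}}

```text
time_s: 12.97
tool_pos: [627.7, -191.4, 168.2]
tool_rot: [1.0, -0.0, -0.005, -0.002]
ft_force: [1.1, -0.5, 0.3]
width: 1.002
gripper_force: 0.0
```

>>> {"api": "carry_out", "payload": {"moves": [[[-0.25,-0.25,-0.04],[0,0,0],-1],[[-0.25,-0.25,-0.04],[0,0,0],-1],[[-0.25,-0.25,-0.04],[0,0,0],-1],[[-0.25,-0.25,-0.04],[0,0,0],-1],[[-0.25,-0.25,-0.04],[0,0,0],-1],[[-0.25,-0.25,-0.04],[0,0,0],-1]]}}

```text
time_s: 13.47
tool_pos: [503.5, -65.3, 193.3]
tool_rot: [1.0, 0.001, 0.0, -0.0]
ft_force: [1.6, -0.4, 0.0]
width: 1.003
gripper_force: 0.0
```

```bash
python3 - <<'E'
from h import *
crops("b2.png",629,-192,95,[((629.5,-192,92),33,(0,255,0)),((629.5,-192,98),33,(0,255,255))],s=8)
go(manip.read_state(),(459.5,-4.8,60),0)
E
```

```text
13.5667 [506.  -67.6 192.9]
shift [-0.0934 -0.126   0.2656] turn z 0.0007 yaw now 0.04
```

View pics/b2.png

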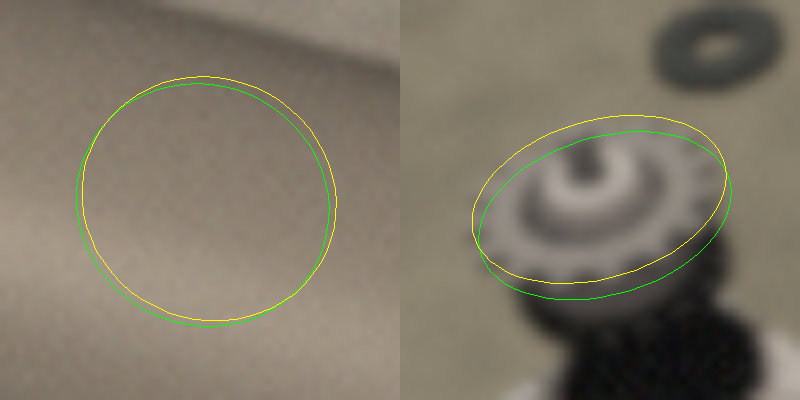

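The cog lies flat and centred on the spacer. Next is the flat spacer.

>>> {"api": "carry_out", "payload": {"moves": [[[-0.093,-0.126,0.1],[0,0,0],-1],[[-0.093,-0.126,0.1],[0,0,0],-1],[[-0.093,-0.126,0.26],[0,0,0],-1],[[-0.093,-0.126,0.26],[0,0,0],-1],[[-0.093,-0.126,0.26],[0,0,0],-1],[[-0.093,-0.126,0.26],[0,0,0],-1],[[-0.093,-0.126,0.26],[0,0,0],-1],[[-0.093,-0.126,0.26],[0,0,0],-1]]}}

```text
time_s: 14.23
tool_pos: [461.0, -5.3, 64.3]
tool_rot: [1.0, -0.0, 0.002, 0.0]
ft_force: [-1.0, -0.2, -0.1]
width: 0.996
gripper_force: 0.0
```

>>> {"api": "carry_out", "payload": {"moves": [[[-0.003,-0.001,0.04],[0,0,0],-1],[[-0.003,-0.001,0.085],[0,0,0],-1],[[-0.003,-0.001,0.096],[0,0,0],-1],[[-0.003,-0.001,0.096],[0,0,0],-1],[[-0.003,-0.001,0.096],[0,0,0],-1]]}}

```text
time_s: 14.65
tool_pos: [458.4, -4.3, 15.7]
tool_rot: [1.0, -0.0, 0.001, 0.0]
ft_force: [-1.0, -0.4, 0.9]
width: 0.996
gripper_force: 0.0
```

>>> {"api": "carry_out", "payload": {"moves": [[[0.002,0,0],[0,0,0],-1],[[0.002,0,0],[0,0,0],1],[[0.002,0,0],[0,0,0],1],[[0.002,0,0],[0,0,0],1],[[0.002,0,0],[0,0,0],1],[[0.002,0,0],[0,0,0],1],[[0.002,0,0],[0,0,0],1],[[0.002,0,0],[0,0,0],1]]}}

```text
time_s: 15.32
tool_pos: [458.1, -3.8, 14.3]
tool_rot: [1.0, 0.0, -0.0, 0.0]
ft_force: [-0.0, -0.3, 0.7]
width: 0.577
gripper_force: 25.1
```

>>> {"api": "carry_out", "payload": {"moves": [[[0,0,0],[0,0,0],1],[[0,0,0],[0,0,0],1]]}}

```text
time_s: 15.48
tool_pos: [458.1, -3.8, 14.3]
tool_rot: [1.0, 0.0, -0.0, 0.0]
ft_force: [-0.2, 0.1, 1.4]
width: 0.578
gripper_force: 25.1
```

>>> {"api": "carry_out", "payload": {"moves": [[[0,0,-0.05],[0,0,0],1],[[0,0,-0.13],[0,0,0],1],[[0,0,-0.21],[0,0,0],1],[[0,0,-0.3],[0,0,0],1],[[0.342,0.377,-0.3],[0,0,0],1],[[0.342,0.377,-0.3],[0,0,0],1],[[0.342,0.377,-0.3],[0,0,0],1],[[0.342,0.377,-0.3],[0,0,0],1]]}}

```text
time_s: 16.15
tool_pos: [571.0, -128.6, 163.8]
tool_rot: [1.0, 0.0, 0.0, 0.0]
ft_force: [1.0, 0.4, 0.2]
width: 0.58
gripper_force: 25.0
```

>>> {"api": "carry_out", "payload": {"moves": [[[0,0,0],[0,0,0],1],[[0,0,0],[0,0,0],1]]}}

```text
time_s: 16.32
tool_pos: [570.4, -128.7, 162.1]
tool_rot: [1.0, -0.001, -0.001, -0.0]
ft_force: [-1.0, 0.5, -0.9]
width: 0.579
gripper_force: 25.0
```

Remaining 59, −63.6.

>>> {"api": "carry_out", "payload": {"moves": [[[0.118,0.127,-0.004],[0,0,0],1],[[0.118,0.127,-0.004],[0,0,0],1],[[0.118,0.127,-0.004],[0,0,0],1],[[0.118,0.127,-0.004],[0,0,0],1],[[0.118,0.127,-0.004],[0,0,0],1],[[0.118,0.127,-0.004],[0,0,0],1]]}}

```text
time_s: 16.82
tool_pos: [628.0, -189.1, 165.1]
tool_rot: [1.0, 0.001, -0.001, -0.0]
ft_force: [0.2, -0.2, 0.2]
width: 0.578
gripper_force: 25.0
```

```bash
python3 - <<'E'
from h import *
s=manip.read_state();x,y,z=s["tool_pos"]
crops("c1.png",629,-192,115,[((x,y,z-14.3+4),27,(0,255,255)),((629.5,-192,98),33,(0,255,0)),((629.5,-192,120),5,(0,0,255))],s=8)
s=manip.read_state();print(s["ft_force"])
E
```

```text
16.9167 [ 628.4 -189.3  165.6]
[ 0.70862953  0.85478788 -1.00007944]
```

View pics/c1.png

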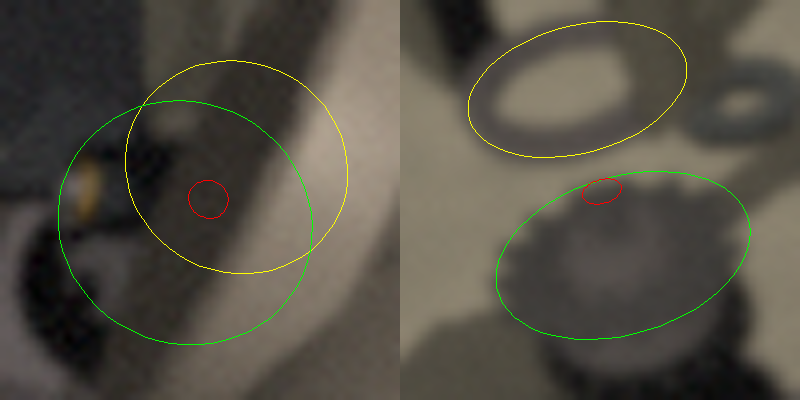

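>>> {"api": "carry_out", "payload": {"moves": [[[0.002,0.006,0],[0,0,0],1],[[0.002,0.006,0.03],[0,0,0],1],[[0.002,0.006,0.06],[0,0,0],1],[[0.002,0.006,0.08],[0,0,0],1],[[0.002,0.006,0.09],[0,0,0],1],[[0.002,0.006,0.095],[0,0,0],1],[[0.002,0.006,0.095],[0,0,0],1]]}}

```text
time_s: 17.5
tool_pos: [630.0, -193.6, 117.4]
tool_rot: [1.0, 0.0, -0.0, -0.0]
ft_force: [-1.0, 0.1, -0.3]
width: 0.579
gripper_force: 25.0
```

>>> {"api": "carry_out", "payload": {"moves": [[[-0.001,-0.003,0],[0,0,0],1],[[-0.001,-0.003,0.004],[0,0,0],1],[[-0.001,-0.003,0.008],[0,0,0],1],[[-0.001,-0.003,0.009],[0,0,0],1],[[-0.001,-0.003,0.009],[0,0,0],1]]}}

```text
time_s: 17.92
tool_pos: [629.5, -192.2, 113.1]
tool_rot: [1.0, 0.0, -0.0, 0.0]
ft_force: [-0.5, 0.1, -0.3]
width: 0.577
gripper_force: 25.0
```

>>> {"api": "carry_out", "payload": {"moves": [[[0,0,0.001],[0,0,0],1],[[0,0,0.001],[0,0,0],-1],[[0,0,0.001],[0,0,0],-1],[[0,0,0.001],[0,0,0],-1],[[0,0,0.001],[0,0,0],-1],[[0,0,0.001],[0,0,0],-1],[[0,0,-0.05],[0,0,0],-1],[[0,0,-0.12],[0,0,0],-1]]}}

```text
time_s: 18.58
tool_pos: [627.7, -191.5, 170.1]
tool_rot: [1.0, -0.0, -0.004, -0.002]
ft_force: [0.4, -0.5, -0.2]
width: 0.99
gripper_force: 0.0
```

>>> {"api": "carry_out", "payload": {"moves": [[[-0.31,0.164,-0.02],[0,0,0],-1],[[-0.31,0.164,-0.02],[0,0,0],-1],[[-0.31,0.164,-0.02],[0,0,0],-1],[[-0.31,0.164,-0.02],[0,0,0],-1],[[-0.31,0.164,-0.02],[0,0,0],-1],[[-0.31,0.164,-0.02],[0,0,0],-1]]}}

```text
time_s: 19.08
tool_pos: [472.6, -275.7, 183.9]
tool_rot: [1.0, -0.002, 0.0, 0.0]
ft_force: [0.4, 0.1, -0.3]
width: 1.001
gripper_force: 0.0
```

```bash
python3 - <<'E'
from h import *
crops("c2.png",629,-192,95,[((629.5,-192,98),27,(0,255,0)),((629.5,-192,106),27,(0,255,255))],s=8)
go(manip.read_state(),(473.4,-277.4,60),0)
E
```

```text
19.1833 [ 475.1 -274.4  183.5]
shift [-0.0037  0.0059  0.2471] turn z -0.0009 yaw now -0.05
```

View pics/c2.png

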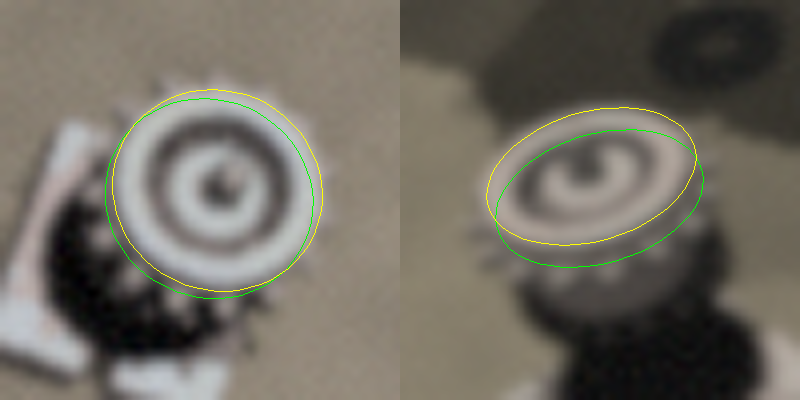

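The flat spacer is flat and concentric. Last is the lockring.

>>> {"api": "carry_out", "payload": {"moves": [[[-0.003,0.006,0.08],[0,0,0],-1],[[-0.003,0.006,0.16],[0,0,0],-1],[[-0.003,0.006,0.24],[0,0,0],-1],[[-0.003,0.006,0.24],[0,0,0],-1],[[-0.003,0.006,0.24],[0,0,0],-1],[[-0.003,0.006,0.24],[0,0,0],-1]]}}

```text
time_s: 19.68
tool_pos: [474.9, -277.5, 64.8]
tool_rot: [1.0, 0.001, 0.001, 0.001]
ft_force: [0.6, 0.1, -0.1]
width: 1.002
gripper_force: 0.0
```

>>> {"api": "carry_out", "payload": {"moves": [[[-0.003,0,0.04],[0,0,0],-1],[[-0.003,0,0.085],[0,0,0],-1],[[-0.003,0,0.098],[0,0,0],-1],[[-0.003,0,0.098],[0,0,0],-1],[[-0.003,0,0.098],[0,0,0],-1]]}}

```text
time_s: 20.1
tool_pos: [472.8, -277.9, 16.1]
tool_rot: [1.0, 0.0, 0.001, 0.001]
ft_force: [-0.2, -0.1, 0.2]
width: 1.0
gripper_force: 0.0
```

>>> {"api": "carry_out", "payload": {"moves": [[[0.001,0,0.001],[0,0,0],1],[[0.001,0,0.001],[0,0,0],1],[[0.001,0,0.001],[0,0,0],1],[[0.001,0,0.001],[0,0,0],1],[[0.001,0,0.001],[0,0,0],1],[[0.001,0,0.001],[0,0,0],1],[[0.001,0,0.001],[0,0,0],1],[[0.001,0,0.001],[0,0,0],1]]}}

```text
time_s: 20.77
tool_pos: [472.4, -277.4, 14.3]
tool_rot: [1.0, 0.0, 0.0, 0.0]
ft_force: [0.5, 0.1, 5.9]
width: 0.467
gripper_force: 22.7
```

>>> {"api": "carry_out", "payload": {"moves": [[[0,0,0],[0,0,0],1],[[0,0,0],[0,0,0],1],[[0,0,0],[0,0,0],1]]}}

```text
time_s: 21.02
tool_pos: [472.5, -277.4, 14.3]
tool_rot: [1.0, -0.0, 0.0, 0.0]
ft_force: [0.5, 0.5, 5.2]
width: 0.462
gripper_force: 25.6
```

>>> {"api": "carry_out", "payload": {"moves": [[[0,0,-0.05],[0,0,0],1],[[0,0,-0.13],[0,0,0],1],[[0,0,-0.21],[0,0,0],1],[[0,0,-0.3],[0,0,0],1],[[0.313,-0.17,-0.3],[0,0,0],1],[[0.313,-0.17,-0.3],[0,0,0],1],[[0.313,-0.17,-0.3],[0,0,0],1],[[0.313,-0.17,-0.3],[0,0,0],1]]}}

```text
time_s: 21.68
tool_pos: [619.7, -196.9, 163.9]
tool_rot: [1.0, -0.0, 0.0, 0.0]
ft_force: [0.2, -1.5, -0.9]
width: 0.463
gripper_force: 25.0
```

>>> {"api": "carry_out", "payload": {"moves": [[[0.025,-0.014,0],[0,0,0],1],[[0.025,-0.014,0],[0,0,0],1],[[0.025,-0.014,0],[0,0,0],1],[[0.025,-0.014,0],[0,0,0],1]]}}

```text
time_s: 22.02
tool_pos: [629.9, -191.2, 162.9]
tool_rot: [1.0, -0.0, -0.001, -0.0]
ft_force: [0.5, -0.5, 0.4]
width: 0.462
gripper_force: 25.0
```

>>> {"api": "carry_out", "payload": {"moves": [[[-0.001,0.002,0.02],[0,0,0],1],[[-0.001,0.002,0.04],[0,0,0],1],[[-0.001,0.002,0.046],[0,0,0],1],[[-0.001,0.002,0.046],[0,0,0],1],[[-0.001,0.002,0.046],[0,0,0],1]]}}

```text
time_s: 22.43
tool_pos: [630.0, -192.0, 140.0]
tool_rot: [1.0, -0.0, -0.0, -0.0]
ft_force: [-0.4, 0.3, -0.0]
width: 0.464
gripper_force: 25.0
```

```bash
python3 - <<'E'
from h import *
for i in range(3):
    s=manip.read_state();imaging.snapshot("top");print(s["tool_pos"].round(1))
x,y,z=s["tool_pos"]
crops("d1.png",629,-192,115,[((x,y,z-14.3+6),22,(0,255,255)),((629.5,-192,106),27,(0,255,0)),((629.5,-192,120),5,(0,0,255))],s=8)
E
```

```text
[ 630. -192.  140.]
[ 630.4 -192.   140.5]
[ 630.6 -192.   140.8]
22.6833 [ 630.7 -191.8  140.9]
```

View pics/d1.png

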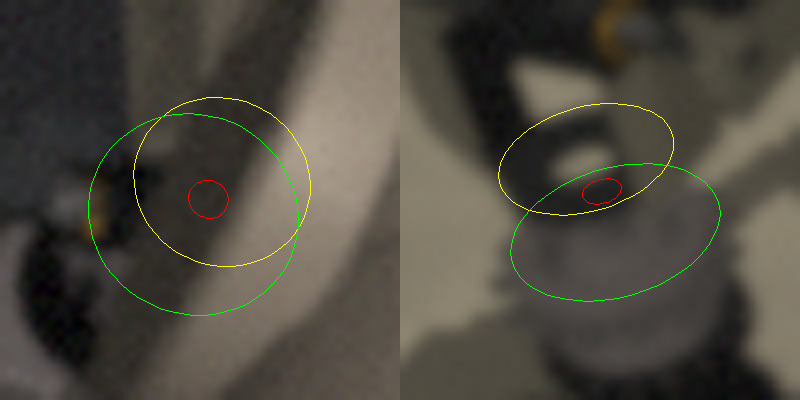

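>>> {"api": "carry_out", "payload": {"moves": [[[-0.003,0.001,0],[0,0,0],1],[[-0.003,0.001,0.008],[0,0,0],1],[[-0.003,0.001,0.012],[0,0,0],1],[[-0.003,0.001,0.016],[0,0,0],1],[[-0.003,0.001,0.02],[0,0,0],1],[[-0.003,0.001,0.02],[0,0,0],1]]}}

```text
time_s: 23.18
tool_pos: [628.7, -192.1, 129.7]
tool_rot: [1.0, 0.0, -0.0, -0.0]
ft_force: [0.3, 0.1, -0.8]
width: 0.464
gripper_force: 25.0
```

>>> {"api": "carry_out", "payload": {"moves": [[[0,0,0.006],[0,0,0],1],[[0,0,0.012],[0,0,0],1],[[0,0,0.016],[0,0,0],1],[[0,0,0.017],[0,0,0],1],[[0,0,0.017],[0,0,0],1]]}}

```text
time_s: 23.6
tool_pos: [628.9, -192.2, 121.6]
tool_rot: [1.0, 0.0, -0.0, -0.0]
ft_force: [-0.4, 0.3, 0.4]
width: 0.466
gripper_force: 25.0
```

>>> {"api": "carry_out", "payload": {"moves": [[[0,0,0.001],[0,0,0],1],[[0,0,0.002],[0,0,0],1],[[0,0,0.002],[0,0,0],-1],[[0,0,0.002],[0,0,0],-1],[[0,0,0.002],[0,0,0],-1],[[0,0,0.002],[0,0,0],-1],[[0,0,0.002],[0,0,0],-1],[[0,0,-0.06],[0,0,0],-1]]}}

```text
time_s: 24.27
tool_pos: [625.9, -190.9, 146.0]
tool_rot: [1.0, 0.0, -0.006, -0.002]
ft_force: [-0.4, 0.0, -1.6]
width: 0.849
gripper_force: 0.0
```

>>> {"api": "carry_out", "payload": {"moves": [[[0,0,-0.08],[0,0,0],-1],[[-0.31,0.16,-0.08],[0,0,0],-1],[[-0.31,0.16,-0.08],[0,0,0],-1],[[-0.31,0.16,-0.08],[0,0,0],-1],[[-0.31,0.16,-0.08],[0,0,0],-1],[[-0.31,0.16,-0.08],[0,0,0],-1],[[-0.31,0.16,-0.08],[0,0,0],-1],[[-0.31,0.16,-0.08],[0,0,0],-1]]}}

```text
time_s: 24.93
tool_pos: [474.5, -272.5, 192.5]
tool_rot: [1.0, -0.001, 0.001, 0.0]
ft_force: [0.1, -0.5, 0.2]
width: 0.999
gripper_force: 0.0
```

```bash
python3 - <<'E'
from h import *
crops("d2.png",629,-192,95,[((629.5,-192,112),22,(0,255,255))],s=8)
E
```

```text
25.0333 [ 475.3 -271.8  192. ]
```

View pics/d2.png

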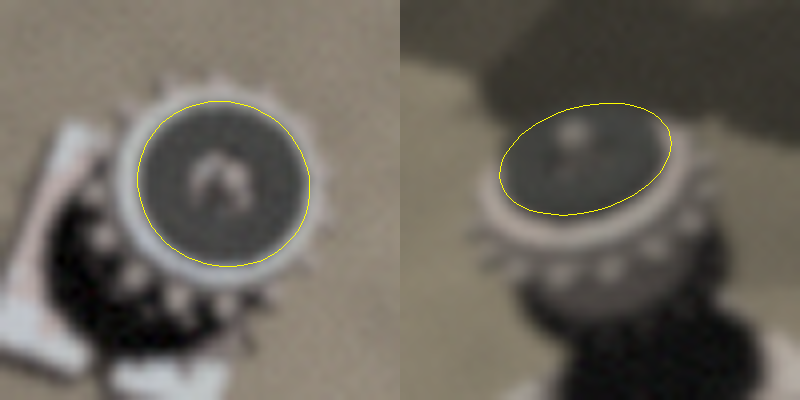

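The lockring lies flat on the flat spacer, with the axle through its hole (top crop around col 218, row 185), and the stack is complete and concentric.

```bash
python3 -c "
from plant import job; print(job.hand_in())"
```

```text
the job is handed in; nothing more can be done
None
```

The rear hub now carries the tall spacer, larger cog, flat spacer and lockring in that order; the last images showed each part flat and centred, and I handed the job in at about 25 s of the 88 s limit, with no verdict returned.

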